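# Load the ball stake into the goldsmith's stake holder

### The arm

A 6-joint arm with a two-finger parallel gripper is mounted at the origin on the work surface. World frame = base frame: x ahead of the robot, y to its left, z up, the work surface at z = 0. Lengths are in m, angles in rad, forces in N, time in s.
With the tool pointing down it reaches from about 0.275 to 0.75 m from the base axis. Payload 10.2 kg.
Tool frame: the origin (TCP) lies midway between the tips of the shut fingers; the grasp point (between the pads) lies 19 mm behind it (robot.pinch_z is the distance from the TCP to the grasp point, in m); z points along the fingers, y is the line along which they close (so a half turn about z gives the same grasp; the last joint's range is limited). The gripper opens to 85 mm and grips with 20 to 120 N. Pads are 22 mm wide; open, the fingers measure 114 mm over their backs; the gripper's body (76 mm by 85 mm) begins 54 mm behind the grasp point. The pads swing forward as they close: fully open they stand 13 mm farther back than shut.
Start: joints at [-1.523, 0.313, 1.498, -0, 1.331, -0.223], TCP at [0.14, -0.506, 0.231] pointing down, gripper open.
Joint ranges: [-2.94, 2.94], [-0.97, 2.17], [0.19, 2.56], [-1.23, 4.37], [0.02, 3.11], [-2.88, 2.88]. Speed limits (rad/s): [2.39, 2.39, 3.01, 3.14, 3.14, 3.14].

### API

Orientations are given as a unit quaternion [x, y, z, w].
In Python, from station import robot, read_camera gives the robot as it stands. The module is installed in compiled form; this text tells all that it offers.
- The arm moves only by the tool drive_tool, never from a script. Its argument "rows" is a list that holds one entry, the list of rows, each a list of 5 numbers: the closure, from -1 (fully open) to 1 (shut), then the shift along the tool's x, y, z in mm, then the turn about the tool's z in rad. In form: [[[fingers, tx, ty, tz, yaw], ...]]. A call has 1 to 5 rows; each row is the pose to reach, as a shift and turn from the pose commanded when the call began, along the tool's axes at that moment; what a row does not reach only later rows make up. A row lasts 1/10 s, in which the tool goes at most 50 mm and 8.59 degrees, less where a joint would pass 70% of its speed; a pose out of reach is approached as far as the arm can. A call with a gripper value outside its range is refused whole. The fingers move at their own pace and stop on an object; the grip force is fixed at half the most. Time passes only in rows, so rows that repeat a pose let the fingers close. It gives the time, the measured TCP pose, the force, the opening and the grip force at its end, in the units of the state.
- robot.get_obs(): the state, without advancing time (a new reading comes with each control period).
- read_camera(name): name is "side" or "top" or "wrist"; returns a dict with "pixels" (480x640x3 uint8, red, green, blue), "z_map" (480x640 float32, m along the optical axis (not along the pixel's ray), 0 where there is no reading), "fx", "fy", "cx", "cy" (pixels), "xyz" and "attitude" of the camera in the world; the wrist camera has in their place "tool_from_camera" (4x4, takes a point from camera to tool coordinates, whose origin is the TCP and whose axes are the flange's). Camera axes: x right, y up, looking along -z (the intrinsics and any distortion apply to the point x, -y, -z); pixel columns grow to the right and rows downward; lengths in m; the calibration is good to about 2 mm. The wrist camera is an equidistant fisheye: a pixel r from the principal point sees the ray r / f radians off the axis. A picture is of the moment at which its call begins: read the wrist's pose just before it.
- robot.job_done(): hands the job in; it is judged then, once.
The state is a dict: "t": time; "joint_pos": joint angles; "qvel": joint speeds; "joint_efforts": joint torques, N m; "tool_pos": TCP position; "tool_rot": TCP orientation; "ft_force": force on the tool from outside, world axes, zero at the start; "torque": the same for the moment, N m; "finger_gap": finger opening in m; "finger_force": force on a finger pad.
Only numpy, scipy, OpenCV 4.12 (cv2) and the standard library are available. Lean on these libraries where they do the work, as an engineer would, in place of code of your own. Each camera call takes 0.05 s, during which the arm holds its last target. There are 200 camera calls.

### The job

Take the ball-headed steel stake out of the wooden rack and push it upright, foot first, fully home into the bench stake holder, so that the holder's side spring plunger is pushed back and grips it. Then let go and leave it standing there.

Things in the scene. Friction and masses are not known exactly. Their poses are not given: they have to be found in the camera images.
- ball_stake: Steel stake of about 0.3 kg, foot down in one of 3 loose holes, 80 mm apart, 40 mm deep, of a wooden rack 45 mm high whose row runs left-right within 0.3 rad. Rod 20 mm thick to 112 mm above the foot, then a thin neck and a 20 mm ball; 135 mm tall. The lowest 16 mm taper to 6 mm. Origin: foot; z to the ball. The other stakes, up to 150 mm above the bench, end in a cone or a 38 mm disc.
- holder: Dark steel block 68 mm square, 58 mm high, open on top, bolted to the bench by a 110 x 80 x 8 mm foot plate. Origin: on the underside, below the bore's aiming axis; z up. Its upright bore has a V on the -x side (apex 19 mm from the axis), side walls at y = +-17 mm and a spring plunger entering from the +x side, whose barrel and tail stick out to 80 mm from the axis, 37 mm high.
- bore (a point): Floor of the holder's bore, on the axis to aim the stake at, 8 mm above the bench; z up the bore. The foot is here when fully home, 50 mm of stake inside. The top 8 mm of the bore is a 45 degree funnel. A rod on this axis has 5 mm of play all round. Once let go, the plunger shifts it about 5 mm to -x of the holder, into the V. Friction can keep it from dropping home: press it down.
- plunger (a joint): Travel of the spring plunger, m: 0 = free, nose 9 mm inside the path of a rod on the axis; grows as it is pushed outward (holder's +x), at most 0.015. About 0.004 with the stake resting in the V. The nose is 27 mm above the bench with a bevelled top that the stake's foot rides over. Spring 4 N plus 0.4 N per mm; pressing the stake past takes 5 to 25 N downward.
Mind the look-alikes: they are no part of the job. What is shaped like the ball_stake but pink or red is not meant.

How it is judged:
By the outcome, as a careful person would: the job done as asked, in the order asked, and still so for the second after the job is handed in, with the robot touching nothing.
It also fails if it takes over 48 s, if anything falls off the work surface, if the arm or the gripper's body presses on something with over 40 N, if the wrist force passes 120 N, or if a joint passes its speed limit or range.

## Working session

There is one attempt and no reset: what is moved stays moved. The work goes in short steps, Python scripts to look and compute and a tool call to move; the robot and the scene stay as the last step left them, time stands still between calls to the robot, and variables do not carry over. Pictures are saved under pics/ and viewed, at most 10 in all, crops included, and the job is handed in when it is done.

Besides the shell and the picture viewer there is one more tool, called in YAML: its name, and indented under it one key for each argument. drive_tool: Moves the arm, as the interface text tells. Its arguments: {"type":"object","properties":{"rows":{"type":"array"}},"required":["rows"]}

```bash
mkdir -p pics
cat > h.py <<'E'
import numpy as np, cv2
from scipy.spatial.transform import Rotation as R
from station import robot, read_camera
def pts(c):
    z=c["z_map"]; v,u=np.mgrid[0:480,0:640]
    P=np.stack([(u-c["cx"])/c["fx"]*z,-(v-c["cy"])/c["fy"]*z,-z],-1)
    a=np.array(c["attitude"]); M=a if a.shape==(3,3) else R.from_quat(a).as_matrix()
    return P@M.T+np.array(c["xyz"])
E
python3 - <<'E'
from h import *
a=read_camera("top");b=read_camera("side")
for n,c in(("top",a),("side",b)):
    cv2.imwrite(f"pics/{n}.png",c["pixels"][:,:,::-1]); np.save(n+"_p.npy",pts(c)); np.save(n+"_c.npy",c["pixels"]);print({k:c[k] for k in c if k not in("pixels","z_map")})
o=robot.get_obs();print(o)
E
```

```text
{'fx': 458.25286008790334, 'fy': 458.25286008790334, 'cx': 309.2513937068967, 'cy': 243.4302820254298, 'xyz': array([0.46152347, 0.03910042, 0.82714152]), 'attitude': array([-0.03094324,  0.02957004,  0.7157127 , -0.69708211])}
{'fx': 575.6242164233599, 'fy': 575.6242164233599, 'cx': 320.76132861869104, 'cy': 236.8252883876002, 'xyz': array([ 0.97412179, -0.45575322,  0.7112415 ]), 'attitude': array([0.36844093, 0.1454294 , 0.34798057, 0.84971236])}
{'t': 0.1, 'joint_pos': array([-1.52344413e+00,  3.13392984e-01,  1.49838685e+00,  3.22917273e-05,
        1.33097986e+00, -2.23393013e-01]), 'qvel': array([ 0.00019408, -0.00084674, -0.00399053, -0.00149259, -0.00010145,
       -0.00041929]), 'joint_efforts': array([ 2.80863584e-03, -4.12900758e+01, -2.60146397e+01, -2.01377038e-04,
        3.06902708e-03, -6.98576184e-07]), 'tool_pos': array([ 0.14039945, -0.50563682,  0.23078315]), 'tool_rot': array([ 9.90851463e-01,  1.34955685e-01,  6.69165252e-05, -5.79885985e-04]), 'ft_force': array([-0.70858873, -0.32198725,  0.48155703]), 'torque': array([-0.03353599,  0.04264959,  0.01616953]), 'finger_force': 0.0, 'finger_gap': 0.08541108127213853}
```

View pics/top.png

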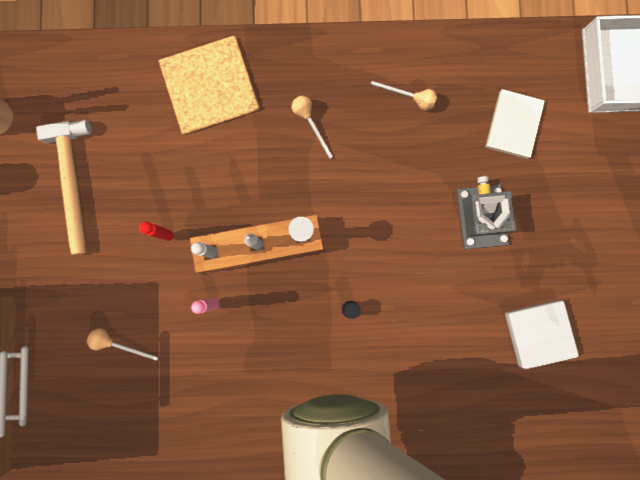

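View pics/side.png

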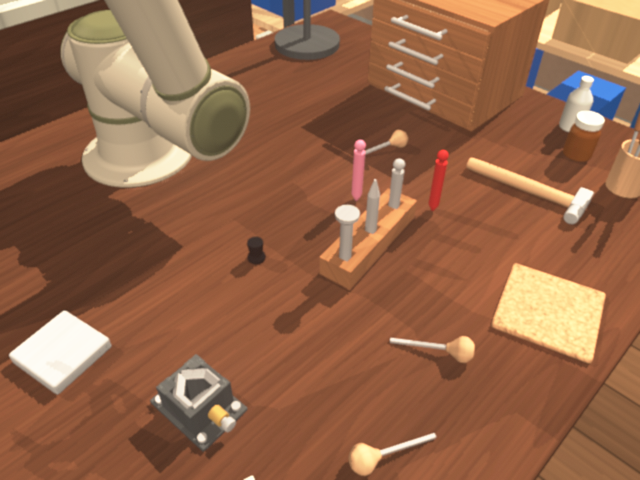

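The ball stake's ball is at (199,249) in top and (399,163) in side, at the left end of the rack. The red (150,229) and pink (200,306) stakes are decoys. The holder is at (487,215) in top, with its plunger pointing up the image (about +x).

```bash
python3 - <<'E'
from h import *
T=np.load("top_p.npy");S=np.load("side_p.npy");tc=np.load("top_c.npy").astype(int);sc=np.load("side_c.npy").astype(int)
def w(P,u0,u1,v0,v1,zl,zh,sel=None):
    Q=P[v0:v1,u0:u1]; m=(Q[...,2]>zl)&(Q[...,2]<zh)
    if sel is not None:m&=sel[v0:v1,u0:u1]
    return Q[m]
grey=lambda c:(c.max(-1)-c.min(-1)<30)
def rep(n,q):print(n,len(q),q.mean(0).round(4),q.min(0).round(4),q.max(0).round(4))
rep("ball top",w(T,185,222,235,262,.12,.16)); rep("ball side",w(S,385,412,150,185,.12,.16))
rep("rod side",w(S,385,412,150,215,.07,.112,grey(sc))); 
rep("red",w(T,130,180,215,245,.06,.2));rep("pink",w(T,185,225,295,320,.06,.2))
rep("redS",w(S,425,455,145,215,.02,.2));rep("pinkS",w(S,348,368,135,202,.02,.2))
rep("cone",w(T,240,268,230,252,.08,.2));rep("disc",w(T,285,318,212,245,.1,.2))
for n,q in (("hold top",w(T,450,525,170,255,.045,.07)),("hold side",w(S,140,250,350,450,.045,.07)),("plate",w(T,450,525,170,255,.004,.013))):
    rep(n,q); print(cv2.minAreaRect((q[:,:2]*1000).astype(np.float32)))
y=(tc[...,0]>150)&(tc[...,2]<120)&(tc[...,1]>110)
q=w(T,470,500,170,200,.02,.06);rep("plung",q)
rk=w(T,180,330,210,280,.038,.05);rep("rack",rk);print(cv2.minAreaRect((rk[:,:2]*1000).astype(np.float32)))
E
python3 -c "
import cv2;a=cv2.imread('pics/top.png');cv2.imwrite('pics/c.png',cv2.hconcat([cv2.resize(a[165:260,440:540],(500,475),interpolation=2),cv2.resize(a[215:275,180:240],(300,300)).copy() if 0 else cv2.copyMakeBorder(cv2.resize(a[215:275,180:240],(300,300),interpolation=2),0,175,0,0,0)]))"
```

```text
ball top 141 [0.5182 0.2082 0.1378] [0.5093 0.1998 0.1205] [0.5278 0.2189 0.1438]
ball side 113 [0.5181 0.2068 0.1333] [0.5057 0.199  0.12  ] [0.526  0.2166 0.1414]
rod side 3 [0.5156 0.2007 0.0946] [0.5146 0.1987 0.082 ] [0.5173 0.2022 0.1036]
red 308 [0.551  0.2853 0.1104] [0.5428 0.2793 0.0602] [0.5615 0.2979 0.1394]
pink 255 [0.4304 0.2067 0.1155] [0.4202 0.2004 0.0603] [0.4396 0.2196 0.138 ]
redS 593 [0.5524 0.2856 0.0816] [0.5397 0.2766 0.0203] [0.5611 0.3006 0.1366]
pinkS 572 [0.4314 0.2058 0.0821] [0.4173 0.1226 0.0202] [0.5236 0.2217 0.1363]
cone 168 [0.5292 0.1278 0.124 ] [0.5213 0.1207 0.0801] [0.5412 0.1391 0.1523]
disc 485 [0.5434 0.0517 0.136 ] [0.5249 0.0333 0.1276] [0.5619 0.0699 0.1396]
hold top 1489 [ 0.5714 -0.2717  0.0564] [ 0.5363 -0.3097  0.0451] [ 0.6082 -0.2366  0.0635]
((572.164794921875, -273.1762390136719), (68.68748474121094, 69.45105743408203), 4.51116943359375)
hold side 2299 [ 0.572  -0.2737  0.0541] [ 0.5323 -0.3081  0.045 ] [ 0.6063 -0.2353  0.0604]
((569.5859985351562, -271.9539489746094), (70.86235046386719, 68.9988021850586), 3.7870569229125977)
plate 1294 [ 0.5687 -0.2729  0.0083] [ 0.5032 -0.3553  0.004 ] [ 0.6591 -0.2138  0.013 ]
((581.465087890625, -283.788818359375), (134.8612823486328, 155.8699493408203), 86.81208801269531)
plung 354 [ 0.6128 -0.2644  0.0459] [ 0.5946 -0.2857  0.0244] [ 0.6406 -0.2366  0.0599]
rack 3453 [0.5283 0.1333 0.0469] [0.4848 0.0181 0.038 ] [0.5773 0.2432 0.05  ]
((531.3518676757812, 130.68614196777344), (60.39732360839844, 220.11935424804688), 8.994985580444336)
```

View pics/c.png

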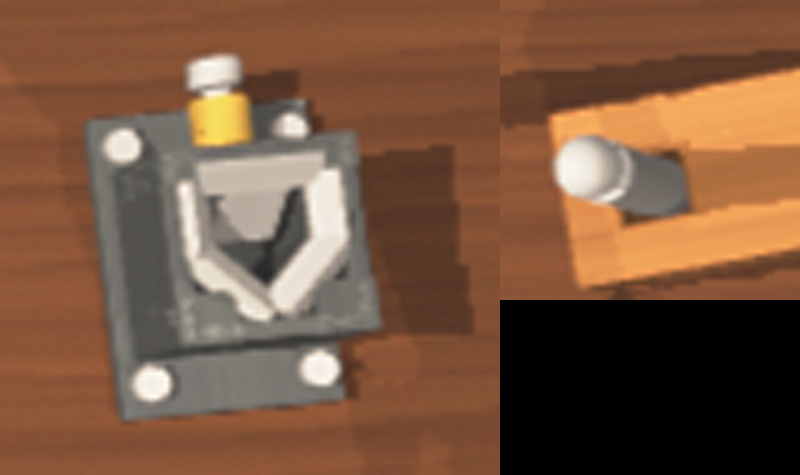

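Holder block centre is about (0.571,-0.272) with yaw about 4°. The ball is at (0.518,0.207). Closing across the row is the clearest grip, so I'm heading there.

drive_tool:
  rows:
    - [[-1,553,-586,0,-1.42],[-1,553,-586,0,-1.42],[-1,553,-586,0,-1.42],[-1,553,-586,0,-1.42],[-1,553,-586,0,-1.42]]

```text
t: 0.6
tool_pos: [0.2575, -0.2828, 0.2311]
tool_rot: [0.871, 0.491, 0.0, -0.0]
ft_force: [1.0, -0.6, 0.7]
finger_gap: 0.0854
finger_force: 0.0
```

```bash
cat >> h.py <<'E'
def go(x,y,z,ang=None):
    o=robot.get_obs(); M=R.from_quat(o["tool_rot"]).as_matrix(); d=M.T@(np.array([x,y,z])-o["tool_pos"])*1000
    a=np.degrees(np.arctan2(M[1,1],M[0,1])); print("t",o["t"],"pos",o["tool_pos"].round(4),"yang",a.round(1),"tilt",M[:,2].round(4),"F",o["ft_force"].round(1),"gap",o["finger_gap"],"j",o["joint_pos"].round(2))
    print("shift",d.round(1),"yaw", None if ang is None else np.radians(a-ang).round(3))
E
python3 -c "
from h import *
go(.518,.207,.231,7)"
```

```text
t 0.6 pos [ 0.2575 -0.2828  0.2311] yang -31.2 tilt [ 0.e+00  3.e-04 -1.e+00] F [ 1.  -0.6  0.7] gap 0.08544085560073461 j [-1.14 -0.01  1.88  0.    1.27 -0.6 ]
shift [ 5.539e+02 -3.090e+01  2.000e-01] yaw -0.667
```

drive_tool:
  rows:
    - [[-1,554,-31,0,-0.667],[-1,554,-31,0,-0.667],[-1,554,-31,0,-0.667],[-1,554,-31,0,-0.667],[-1,554,-31,0,-0.667]]

```text
t: 1.1
tool_pos: [0.3761, -0.0626, 0.2314]
tool_rot: [0.663, 0.749, 0.0, 0.0]
ft_force: [0.0, -0.9, 0.5]
finger_gap: 0.0854
finger_force: 0.0
```

```bash
python3 -c "
from h import *
go(.518,.207,.231,7)"
```

```text
t 1.1 pos [ 0.3761 -0.0626  0.2314] yang 7.0 tilt [ 3.e-04 -2.e-04 -1.e+00] F [ 0.  -0.9  0.5] gap 0.08541344470832225 j [-0.47 -0.01  1.88 -0.    1.27 -0.6 ]
shift [250.3 173.7   0.3] yaw -0.0
```

drive_tool:
  rows:
    - [[-1,250,174,0,0],[-1,250,174,0,0],[-1,250,174,0,0],[-1,250,174,0,0],[-1,250,174,0,0]]

```text
t: 1.6
tool_pos: [0.494, 0.158, 0.231]
tool_rot: [0.664, 0.747, -0.0, -0.0]
ft_force: [1.4, -0.7, 0.6]
finger_gap: 0.0854
finger_force: 0.0
```

drive_tool:
  rows:
    - [[-1,44,31,0,0],[-1,44,31,0,0],[-1,44,31,0,0]]

```text
t: 1.9
tool_pos: [0.519, 0.2038, 0.2304]
tool_rot: [0.664, 0.748, -0.001, -0.0]
ft_force: [-0.1, 0.3, 0.3]
finger_gap: 0.0853
finger_force: 0.0
```

Run:
```python
from h import *
go(.518,.207,.076,7)
c=read_camera("wrist");cv2.imwrite("pics/w1.png",c["pixels"][:,:,::-1]);print(c["tool_from_camera"],c["fx"],c["cx"],c["cy"])
```

```text
t 1.9 pos [0.519  0.2038 0.2304] yang 6.8 tilt [-1.6e-03 -4.0e-04 -1.0e+00] F [-0.1  0.3  0.3] gap 0.085306040143253 j [ 0.16  0.39  1.4  -0.    1.36  0.05]
shift [  3.3  -0.4 154.4] yaw -0.003
[[ 1.47087511e-04  9.49781634e-01  3.12913450e-01  7.93363849e-02]
 [ 9.99999972e-01 -8.12690490e-05 -2.23383357e-04  2.17652056e-04]
 [-1.86735231e-04  3.12913474e-01 -9.49781619e-01 -1.43233108e-01]
 [ 0.00000000e+00  0.00000000e+00  0.00000000e+00  1.00000000e+00]] 371.64829954431775 322.35386635400886 238.63333688594727
```

View pics/w1.png

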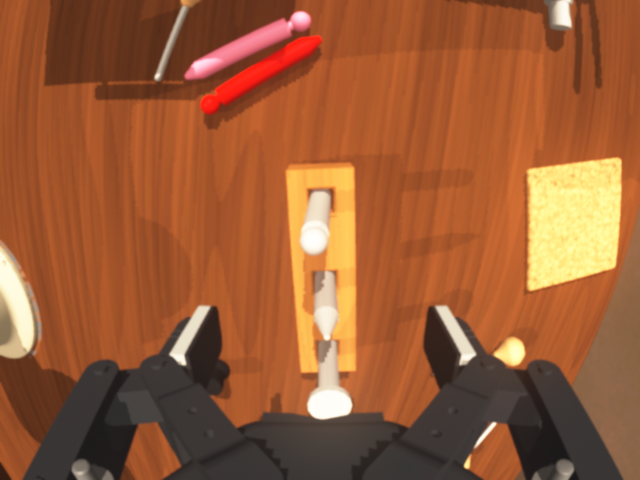

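The target's ball is at (315,240), about below the TCP. The pink and red decoys, upright before, now appear lying down at (250,45) and (260,75), so I'll check the scene from outside.

Run:
```python
from h import *
a=read_camera("top");b=read_camera("side");T=pts(a);S=pts(b)
cv2.imwrite("pics/both2.png",cv2.hconcat([cv2.resize(c["pixels"],(400,300),interpolation=cv2.INTER_AREA) for c in(a,b)])[:,:,::-1])
for n,c,P in(("top",a,T),("side",b,S)):
    p=c["pixels"].astype(int); r=(p[...,0]>150)&(p[...,1]<60)&(p[...,2]<60); k=(p[...,0]>180)&(p[...,2]>110)&(p[...,1]<150)
    for m,q in(("red",P[r]),("pink",P[k])):
        q=q[q[:,2]>-.02]
        if len(q):print(n,m,len(q),np.median(q,0).round(3),np.percentile(q,2,axis=0).round(3),np.percentile(q,98,axis=0).round(3))
q=S[140:215,370:430];q=q[(q[:,:,2]>.12)&(q[:,:,2]<.145)];print(np.median(q,0),len(q))
```

```text
top red 18 [0.487 0.363 0.017] [0.479 0.36  0.001] [0.497 0.37  0.02 ]
top pink 246 [0.458 0.366 0.02 ] [0.431 0.039 0.002] [0.542 0.393 0.117]
side red 16 [0.477 0.343 0.006] [0.427 0.309 0.004] [0.486 0.352 0.009]
side pink 370 [0.446 0.339 0.014] [ 0.109 -0.349 -0.001] [0.801 0.635 0.133]
[0.52462684 0.1405782  0.13218602] 229
```

View pics/both2.png

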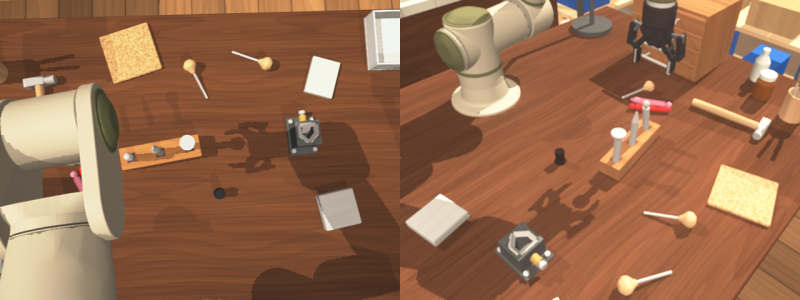

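Both decoys have been knocked over and the rack has shifted slightly, but nothing fell off. I'll re-measure the stake from all the views.

```bash
cat >> h.py <<'E'
def wpts():
    o=robot.get_obs(); c=read_camera("wrist"); z=c["z_map"]; v,u=np.mgrid[0:480,0:640]
    x=(u-c["cx"])/c["fx"]; y=(v-c["cy"])/c["fy"]; r=np.hypot(x,y)+1e-9; t=np.tan(r)
    P=np.stack([x/r*t*z,-y/r*t*z,-z],-1); X=np.array(c["tool_from_camera"]); M=R.from_quat(o["tool_rot"]).as_matrix()
    return c,(P@X[:3,:3].T+X[:3,3])@M.T+o["tool_pos"]
E
python3 - <<'E'
from h import *
c,W=wpts();T=pts(read_camera("top"));S=pts(read_camera("side"))
def rep(n,q):print(n,len(q),np.median(q,0).round(4),q.min(0).round(4),q.max(0).round(4))
for n,P in(("w",W),("t",T),("s",S)):
    m=lambda x,y,zl,zh,r=.03:P[(abs(P[...,0]-x)<r)&(abs(P[...,1]-y)<r)&(P[...,2]>zl)&(P[...,2]<zh)]
    for k,a in(("ball",(.518,.205,.12,.15)),("rod",(.518,.205,.06,.11)),("cone",(.529,.128,.07,.2)),("disc",(.543,.05,.125,.15))):
        q=m(*a); 
        if len(q):rep(n+k,q)
q=W[(W[...,2]>.04)&(W[...,2]<.05)&(abs(W[...,0]-.53)<.1)];print(cv2.minAreaRect((q[:,:2]*1000).astype(np.float32)))
E
```

```text
wball 631 [0.5132 0.2033 0.1372] [0.5036 0.1921 0.1278] [0.5229 0.2107 0.1412]
wrod 470 [0.5146 0.2129 0.0872] [0.5041 0.2046 0.0602] [0.5249 0.2173 0.1098]
wcone 1079 [0.5304 0.142  0.1176] [0.521 0.13  0.07 ] [0.5412 0.1463 0.1485]
wdisc 1286 [0.5445 0.0609 0.1344] [0.5259 0.0379 0.1258] [0.5637 0.0774 0.1369]
tball 137 [0.5148 0.1982 0.138 ] [0.506  0.1905 0.1306] [0.5245 0.2082 0.1426]
trod 45 [0.513  0.1963 0.0853] [0.5061 0.1928 0.0614] [0.5257 0.2059 0.1089]
tcone 198 [0.5316 0.1314 0.1227] [0.5238 0.1235 0.0713] [0.5445 0.1438 0.1499]
tdisc 491 [0.5474 0.0575 0.1359] [0.5294 0.0393 0.1284] [0.5667 0.076  0.1394]
sball 111 [0.5151 0.1966 0.1342] [0.5037 0.1911 0.1206] [0.5226 0.2074 0.1431]
srod 255 [0.5183 0.1987 0.0847] [0.5045 0.1928 0.06  ] [0.524  0.2149 0.1099]
scone 416 [0.5355 0.1303 0.1067] [0.5219 0.124  0.0702] [0.5419 0.1429 0.1476]
sdisc 397 [0.5468 0.0556 0.1338] [0.5252 0.0386 0.1258] [0.5646 0.0778 0.1376]
((529.3043212890625, 131.06866455078125), (60.41278076171875, 221.41835021972656), 8.844511985778809)
```

drive_tool:
  rows:
    - [[-1,1,-5,0,0],[-1,1,-5,50,0],[-1,1,-5,90,0],[-1,1,-5,120,0],[-1,1,-5,120,0]]

```text
t: 2.7
tool_pos: [0.5118, 0.2029, 0.108]
tool_rot: [0.665, 0.747, -0.003, -0.002]
ft_force: [0.8, -0.5, 0.3]
finger_gap: 0.0857
finger_force: 0.0
```

drive_tool:
  rows:
    - [[-1,0,0,20,0],[-1,0,0,33,0],[-1,0,0,33,0]]

```text
t: 3.0
tool_pos: [0.5137, 0.2034, 0.078]
tool_rot: [0.665, 0.747, -0.001, -0.0]
ft_force: [-0.4, 0.0, 0.7]
finger_gap: 0.0856
finger_force: 0.0
```

drive_tool:
  rows:
    - [[1,0,0,0,0],[1,0,0,0,0],[1,0,0,0,0],[1,0,0,0,0],[1,0,0,0,0]]

```text
t: 3.5
tool_pos: [0.5148, 0.2036, 0.0788]
tool_rot: [0.665, 0.747, 0.001, 0.001]
ft_force: [1.1, 0.6, 0.5]
finger_gap: 0.0187
finger_force: 58.3
```

drive_tool:
  rows:
    - [[1,0,0,0,0],[1,0,0,0,0],[1,0,0,0,0],[1,0,0,0,0],[1,0,0,0,0]]

```text
t: 4.0
tool_pos: [0.5147, 0.2036, 0.0788]
tool_rot: [0.665, 0.747, 0.001, 0.001]
ft_force: [4.1, 0.1, 4.9]
finger_gap: 0.0189
finger_force: 59.0
```

drive_tool:
  rows:
    - [[1,0,0,-15,0],[1,0,0,-40,0],[1,0,0,-75,0],[1,0,0,-110,0],[1,0,0,-110,0]]

```text
t: 4.5
tool_pos: [0.5148, 0.2038, 0.1915]
tool_rot: [0.664, 0.747, 0.002, 0.001]
ft_force: [1.1, -1.2, -3.7]
finger_gap: 0.0181
finger_force: 59.3
```

Run:
```python
from h import *
go(.53,-.27,.19,4)
c,W=wpts();S=pts(read_camera("side"));o=robot.get_obs()
p=o["tool_pos"]
for n,P in(("w",W),("s",S)):
    for k in range(-7,7):
        z=p[2]+k*.01
        m=(abs(P[...,2]-z)<.005)&(np.hypot(P[...,0]-p[0],P[...,1]-p[1])<.03)
        if m.sum()>3:q=P[m];print(n,round(z,3),m.sum(),q.min(0).round(4)[:2],q.max(0).round(4)[:2])
```

```text
t 4.5 pos [0.5148 0.2038 0.1915] yang 6.7 tilt [ 4.1e-03  7.0e-04 -1.0e+00] F [ 1.1 -1.2 -3.7] gap 0.01812740741081244 j [0.17 0.41 1.47 0.   1.26 0.05]
shift [-472.3  -40.3    1.2] yaw 0.047
w 0.137 159 [0.5053 0.2101] [0.5255 0.2206]
w 0.147 269 [0.5054 0.2112] [0.525  0.2205]
w 0.157 310 [0.5053 0.2101] [0.5251 0.2196]
w 0.167 346 [0.5053 0.2078] [0.5252 0.2187]
w 0.177 403 [0.5052 0.2067] [0.5251 0.2179]
w 0.187 476 [0.5052 0.2051] [0.5248 0.2173]
w 0.197 830 [0.4927 0.2066] [0.5368 0.2164]
w 0.207 1489 [0.4918 0.2059] [0.5371 0.2163]
w 0.217 1756 [0.4916 0.2056] [0.5371 0.2163]
w 0.227 2928 [0.4891 0.1922] [0.537  0.2173]
w 0.237 2315 [0.4833 0.192 ] [0.5417 0.2195]
w 0.247 4845 [0.4832 0.1894] [0.5431 0.2187]
s 0.117 11 [0.5106 0.2064] [0.5179 0.2111]
s 0.127 21 [0.5106 0.201 ] [0.5222 0.2106]
s 0.137 59 [0.5074 0.199 ] [0.5241 0.2148]
s 0.147 54 [0.5054 0.1985] [0.5234 0.214 ]
s 0.157 61 [0.5049 0.1976] [0.5247 0.2144]
s 0.167 56 [0.5081 0.1966] [0.5234 0.2132]
s 0.177 56 [0.5075 0.1956] [0.5228 0.2103]
s 0.187 55 [0.4985 0.1922] [0.5301 0.2057]
s 0.197 125 [0.491  0.1899] [0.5366 0.2142]
s 0.207 150 [0.4902 0.1881] [0.5377 0.2123]
s 0.217 165 [0.4892 0.1892] [0.5365 0.2132]
s 0.227 149 [0.4851 0.1875] [0.5374 0.2083]
s 0.237 189 [0.4852 0.1867] [0.5426 0.2165]
s 0.247 200 [0.4848 0.1873] [0.5421 0.2193]
```

Grip is firm. The stake leans about 4.6°, with its foot about 8 mm to +y of the TCP and about 74 mm below it. I'm lifting clear and carrying it over.

drive_tool:
  rows:
    - [[1,0,0,-30,0],[1,0,0,-66,0],[1,-30,0,-66,0.04],[1,-65,0,-66,0.04],[1,-100,0,-66,0.04]]

```text
t: 5.1
tool_pos: [0.5247, 0.1033, 0.2517]
tool_rot: [0.679, 0.734, -0.002, -0.002]
ft_force: [1.4, 0.5, -3.7]
finger_gap: 0.0185
finger_force: 59.4
```

drive_tool:
  rows:
    - [[1,-40,0,0,0],[1,-80,0,0,0],[1,-120,0,0,0],[1,-160,0,0,0],[1,-200,0,0,0]]

```text
t: 5.6
tool_pos: [0.5401, -0.0964, 0.2516]
tool_rot: [0.679, 0.734, -0.001, -0.003]
ft_force: [0.8, 0.4, -2.6]
finger_gap: 0.0188
finger_force: 59.4
```

drive_tool:
  rows:
    - [[1,-40,0,0,0],[1,-80,0,0,0],[1,-120,0,0,0],[1,-150,0,0,0],[1,-160,0,0,0]]

```text
t: 6.1
tool_pos: [0.5524, -0.257, 0.2509]
tool_rot: [0.68, 0.733, -0.001, -0.003]
ft_force: [-0.5, 0.8, -2.9]
finger_gap: 0.0187
finger_force: 59.3
```

```bash
python3 -c "
from h import *
go(.572,-.281,.165,4)"
```

```text
t 6.1 pos [ 0.5524 -0.257   0.2509] yang 4.3 tilt [-0.0051  0.003  -1.    ] F [-0.5  0.8 -2.9] gap 0.018747000282147663 j [-0.63  0.5   1.18 -0.    1.47 -0.7 ]
shift [-25.6  18.2  85.7] yaw 0.004
```

drive_tool:
  rows:
    - [[1,-25,18,0,0],[1,-25,18,30,0],[1,-25,18,60,0],[1,-25,18,82,0],[1,-25,18,82,0]]

```text
t: 6.6
tool_pos: [0.5716, -0.2762, 0.167]
tool_rot: [0.679, 0.734, -0.001, -0.005]
ft_force: [-0.3, -0.0, -3.3]
finger_gap: 0.0188
finger_force: 59.7
```

drive_tool:
  rows:
    - [[1,0,0,0,0],[1,0,0,0,0]]

```text
t: 6.8
tool_pos: [0.5738, -0.2783, 0.1735]
tool_rot: [0.679, 0.734, 0.0, 0.001]
ft_force: [-0.1, 0.2, -2.9]
finger_gap: 0.0188
finger_force: 59.7
```

Run:
```python
from h import *
go(.572,-.281,.165,4)
c,W=wpts();b=read_camera("side");S=pts(b);o=robot.get_obs();p=o["tool_pos"]
for n,P in(("w",W),("s",S)):
    q=P[(P[...,2]>.053)&(P[...,2]<.063)&(np.hypot(P[...,0]-.57,P[...,1]+.272)<.06)];print(n,len(q),cv2.minAreaRect((q[:,:2]*1000).astype(np.float32)),q.min(0),q.max(0))
    for z in(.10,.115,.13,.145):
        q=P[(abs(P[...,2]-z)<.006)&(np.hypot(P[...,0]-p[0],P[...,1]-p[1])<.025)]
        if len(q)>3:print(n,z,len(q),q.min(0).round(4)[:2],q.max(0).round(4)[:2])
x=cv2.resize(c["pixels"][150:390,200:440],(590,590),interpolation=2)
cv2.imwrite("pics/w3.png",x[:,:,::-1])
np.save("w3.npy",W)
```

```text
t 6.8 pos [ 0.5738 -0.2783  0.1735] yang 4.4 tilt [ 0.0014 -0.001  -1.    ] F [-0.1  0.2 -2.9] gap 0.01879092720886694 j [-0.63  0.61  1.21  0.    1.33 -0.71]
shift [-2.6 -2.   8.5] yaw 0.007
w 5332 ((570.9443359375, -272.9252014160156), (68.62388610839844, 68.69859313964844), 3.9736526012420654) [ 0.5354366  -0.30855572  0.05300102] [ 0.60663359 -0.23655283  0.06058607]
w 0.115 94 [ 0.5647 -0.2707] [ 0.5848 -0.2613]
w 0.13 318 [ 0.5644 -0.2728] [ 0.5845 -0.2618]
w 0.145 387 [ 0.5644 -0.2738] [ 0.5843 -0.2627]
s 1648 ((569.52392578125, -272.0805358886719), (69.72034454345703, 68.81208801269531), 3.8258302211761475) [ 0.53390611 -0.30811699  0.05301637] [ 0.60620635 -0.23558817  0.06056879]
s 0.115 53 [ 0.5719 -0.2809] [ 0.5837 -0.262 ]
s 0.13 96 [ 0.5727 -0.2824] [ 0.5842 -0.2629]
s 0.145 109 [ 0.5706 -0.2833] [ 0.5841 -0.2639]
```

View pics/w3.png

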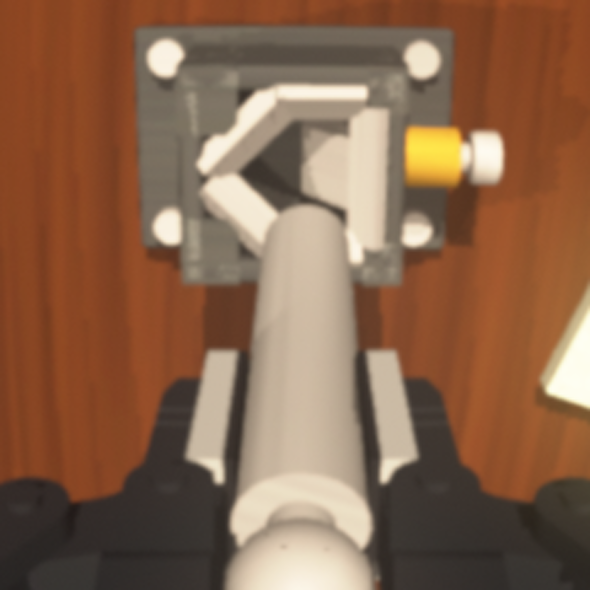

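The stake's foot (305,215 in the crop) hangs just short of the bore mouth, with the V apex at (200,178) and the plunger to the right. I'll check the axis against the funnel geometry.

Run:
```python
from h import *
W=np.load("w3.npy");a=np.radians(4);c0=np.array([.571,-.2725])
d=W[...,:2]-c0;X=(d[...,0]*np.cos(a)+d[...,1]*np.sin(a))*1000;Y=(-d[...,0]*np.sin(a)+d[...,1]*np.cos(a))*1000;Z=W[...,2]*1000
for y in range(-16,28,4):
    m=(abs(Y-y)<1)&(abs(X)<34)&(Z<75)
    b=[(x,round(float(np.median(Z[m&(abs(X-x)<1)])),0)) for x in range(-34,35,3) if (m&(abs(X-x)<1)).sum()>0]
    print(y,[f"{x}:{z:.0f}" for x,z in b])
```

```text
-16 ['-34:56', '-31:56', '-28:55', '-25:56', '-22:56', '-19:56', '-16:57', '-13:58', '-10:57', '-7:55', '-1:18', '2:11', '5:20', '14:39', '17:48', '20:54', '23:58', '26:58', '29:55', '32:56']
-12 ['-34:55', '-31:55', '-28:55', '-25:53', '-22:55', '-19:56', '-16:57', '-13:56', '-10:54', '-7:52', '-4:27', '-1:9', '2:8', '5:35', '11:44', '14:48', '17:51', '20:54', '23:57', '26:58', '29:55', '32:55']
-8 ['-31:55', '-28:55', '-25:56', '-22:59', '-19:57', '-16:55', '-13:53', '-10:34', '-7:8', '-4:9', '-1:8', '2:8', '5:36', '8:39', '11:43', '14:48', '17:50', '20:54', '23:57', '26:58', '29:56', '32:56']
-4 ['-31:56', '-28:56', '-25:58', '-22:57', '-19:55', '-16:53', '-13:38', '-10:9', '-7:9', '-4:9', '-1:8', '2:9', '5:36', '8:39', '11:43', '14:47', '17:50', '20:54', '23:57', '26:57', '29:56', '32:56']
0 ['-34:54', '-31:56', '-28:56', '-22:56', '-19:52', '-16:50', '-7:9', '-4:8', '-1:9', '2:9', '5:36', '8:38', '11:43', '14:47', '17:50', '20:54', '23:57', '26:58', '29:55', '32:55']
4 ['-34:55', '-31:56', '-28:56', '-25:58', '-22:58', '-19:55', '-16:53', '-13:51', '-4:9', '-1:10', '2:9', '5:35'
[... 378 characters left out ...]
', '-4:51', '5:23', '14:44', '17:49', '20:54', '23:57', '26:58', '29:56', '32:55']
16 ['-34:56', '-31:56', '-28:56', '-25:56', '-22:57', '-19:56', '-16:56', '-13:58', '-10:57', '-7:55', '-4:53', '-1:51', '11:50', '17:51', '20:54', '23:58', '26:58', '29:56', '32:55']
20 ['-34:56', '-31:55', '-28:55', '-25:56', '-22:55', '-19:56', '-16:55', '-13:55', '-10:57', '-7:58', '-4:56', '-1:54', '2:54', '5:54', '8:53', '11:54', '14:53', '17:54', '20:54', '23:57', '26:58', '29:55', '32:56']
24 ['-34:56', '-31:56', '-28:56', '-25:55', '-22:55', '-19:56', '-16:54', '-13:54', '-10:55', '-7:57', '-4:58', '-1:57', '2:58', '5:58', '8:58', '11:58', '14:57', '17:58', '20:59', '23:56', '26:56', '29:56', '32:56']
```

The funnel data puts the axis about 3 mm to +x of the block centre, at about (0.574,-0.272). The stake is already there within about 1 mm, so I'm going down.

drive_tool:
  rows:
    - [[1,-1,0,20,0],[1,-1,0,40,0],[1,-1,0,48,0],[1,-1,0,55,0],[1,-1,0,55,0]]

```text
t: 7.4
tool_pos: [0.5734, -0.2793, 0.1173]
tool_rot: [0.679, 0.734, -0.0, -0.0]
ft_force: [0.1, -0.6, -3.1]
finger_gap: 0.0188
finger_force: 59.7
```

drive_tool:
  rows:
    - [[1,0,0,4,0],[1,0,0,8,0],[1,0,0,12,0],[1,0,0,16,0],[1,0,0,16,0]]

```text
t: 7.9
tool_pos: [0.5729, -0.2802, 0.102]
tool_rot: [0.679, 0.734, -0.001, 0.0]
ft_force: [-5.3, -3.6, 0.3]
finger_gap: 0.0184
finger_force: 59.8
```

drive_tool:
  rows:
    - [[1,0,0,4,0],[1,0,0,8,0],[1,0,0,12,0],[1,0,0,14,0],[1,0,0,14,0]]

```text
t: 8.4
tool_pos: [0.572, -0.2796, 0.0868]
tool_rot: [0.679, 0.734, -0.001, -0.002]
ft_force: [-7.1, -3.2, -2.9]
finger_gap: 0.0187
finger_force: 59.6
```

drive_tool:
  rows:
    - [[1,0,0,2,0],[1,0,0,4,0],[1,0,0,4,0]]

```text
t: 8.7
tool_pos: [0.5721, -0.2796, 0.0831]
tool_rot: [0.679, 0.734, -0.001, -0.001]
ft_force: [-7.2, -0.8, 0.0]
finger_gap: 0.0187
finger_force: 60.0
```

drive_tool:
  rows:
    - [[1,0,0,2,0],[1,0,0,2,0],[1,0,0,2,0]]

```text
t: 9.0
tool_pos: [0.5724, -0.2797, 0.0818]
tool_rot: [0.679, 0.734, -0.001, -0.001]
ft_force: [-7.2, -0.3, 4.1]
finger_gap: 0.0183
finger_force: 60.3
```

drive_tool:
  rows:
    - [[1,0,0,2,0],[1,0,0,2,0],[1,0,0,2,0]]

```text
t: 9.3
tool_pos: [0.5727, -0.28, 0.0815]
tool_rot: [0.679, 0.734, -0.001, -0.0]
ft_force: [-10.9, 0.7, 15.0]
finger_gap: 0.0187
finger_force: 61.4
```

Run:
```python
from h import *
go(.572,-.28,.08,4)
for n,P in(("w",wpts()[1]),("s",pts(read_camera("side")))):
    q=P[(np.hypot(P[...,0]-.572,P[...,1]+.276)<.018)&(P[...,2]>.06)&(P[...,2]<.16)]
    print(n,len(q),q.max(0))
    for z in (.065,.075,.085,.13):
        r=q[abs(q[:,2]-z)<.006]
        if len(r):print(z,len(r),r.min(0).round(4),r.max(0).round(4))
```

```text
t 9.3 pos [ 0.5727 -0.28    0.0815] yang 4.4 tilt [-0.0016 -0.0016 -1.    ] F [-10.9   0.7  15. ] gap 0.018667066840298608 j [-0.64  0.7   1.3  -0.    1.14 -0.71]
shift [ 0.1 -0.7  1.5] yaw 0.008
w 13664 [ 0.58974925 -0.26152885  0.15999811]
0.065 436 [ 0.5627 -0.2769  0.06  ] [ 0.5828 -0.2655  0.0708]
0.075 564 [ 0.5627 -0.2769  0.069 ] [ 0.5823 -0.2664  0.081 ]
0.085 832 [ 0.5541 -0.2759  0.079 ] [ 0.5896 -0.2673  0.091 ]
0.13 1923 [ 0.555  -0.2916  0.124 ] [ 0.588  -0.2661  0.136 ]
s 257 [ 0.58984712 -0.26796221  0.15197079]
0.065 55 [ 0.5715 -0.2859  0.0602] [ 0.5825 -0.268   0.07  ]
0.075 4 [ 0.5701 -0.2864  0.07  ] [ 0.5818 -0.273   0.0768]
0.085 28 [ 0.562  -0.2913  0.0816] [ 0.5818 -0.2856  0.0908]
0.13 44 [ 0.5599 -0.2916  0.1251] [ 0.5898 -0.2709  0.1359]
```

drive_tool:
  rows:
    - [[-1,0,0,0,0],[-1,0,0,0,0],[-1,0,0,0,0],[-1,0,0,0,0],[-1,0,0,0,0]]

```text
t: 9.9
tool_pos: [0.5735, -0.2792, 0.0792]
tool_rot: [0.679, 0.734, 0.0, 0.0]
ft_force: [-0.5, -0.4, 0.4]
finger_gap: 0.0852
finger_force: 0.0
```

drive_tool:
  rows:
    - [[-1,0,0,-20,0],[-1,0,0,-50,0],[-1,0,0,-90,0],[-1,0,0,-130,0],[-1,0,0,-130,0]]

```text
t: 10.4
tool_pos: [0.5751, -0.2803, 0.2155]
tool_rot: [0.679, 0.734, 0.001, 0.005]
ft_force: [0.7, 0.0, 0.8]
finger_gap: 0.0858
finger_force: 0.0
```

Run:
```python
from h import *
go(.569,-.272,.16,4)
c,W=wpts();b=read_camera("side");a=read_camera("top")
for n,P in(("w",W),("s",pts(b)),("t",pts(a))):
    q=P[(np.hypot(P[...,0]-.572,P[...,1]+.276)<.025)&(P[...,2]>.062)&(P[...,2]<.17)]
    if len(q)==0: continue
    print(n,len(q),q.max(0).round(4))
    for z in (.07,.09,.11,.135):
        r=q[abs(q[:,2]-z)<.008]
        if len(r):print(z,len(r),r.min(0).round(4),r.max(0).round(4))
cv2.imwrite("pics/w4.png",cv2.hconcat([c["pixels"][100:400,180:480],b["pixels"][230:480,100:350].repeat(1,0)[:300] if 0 else cv2.resize(b["pixels"][280:480,100:300],(300,300))])[:,:,::-1])
```

```text
t 10.4 pos [ 0.5751 -0.2803  0.2155] yang 4.4 tilt [ 0.0085 -0.0062 -0.9999] F [0.7 0.  0.8] gap 0.08576039267674977 j [-0.64  0.58  1.15  0.    1.41 -0.71]
shift [ 9.2 -5.9 55.3] yaw 0.007
w 1679 [ 0.5885 -0.2664  0.1435]
0.07 154 [ 0.5619 -0.2784  0.0621] [ 0.5821 -0.2664  0.078 ]
0.09 209 [ 0.5637 -0.28    0.082 ] [ 0.5839 -0.2675  0.098 ]
0.11 238 [ 0.5665 -0.2822  0.1021] [ 0.587  -0.2699  0.1178]
0.135 725 [ 0.5694 -0.2923  0.1296] [ 0.5885 -0.2733  0.1429]
s 646 [ 0.5886 -0.267   0.1431]
0.07 93 [ 0.5692 -0.2865  0.0621] [ 0.582  -0.267   0.0779]
0.09 100 [ 0.5716 -0.2888  0.0821] [ 0.5847 -0.2692  0.0979]
0.11 125 [ 0.5719 -0.2906  0.1022] [ 0.5861 -0.2716  0.1179]
0.135 228 [ 0.5697 -0.2926  0.1277] [ 0.5886 -0.2732  0.1429]
t 463 [ 0.5897 -0.2546  0.1454]
0.07 64 [ 0.5546 -0.2973  0.0621] [ 0.5821 -0.2546  0.078 ]
0.09 67 [ 0.565  -0.2833  0.0822] [ 0.5831 -0.2682  0.0977]
0.11 75 [ 0.5668 -0.2843  0.1027] [ 0.5856 -0.2702  0.1178]
0.135 117 [ 0.5708 -0.2933  0.1298] [ 0.5897 -0.2735  0.143 ]
```

View pics/w4.png

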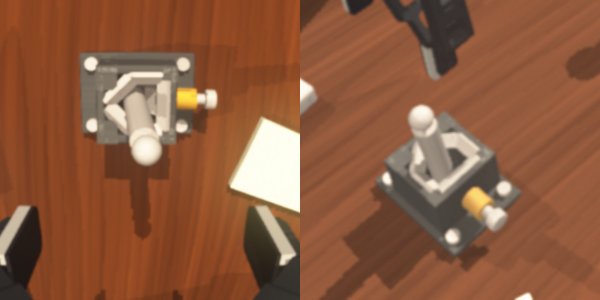

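The stake is in with its foot at the floor (ball top at z = 0.143, i.e. 8 + 135 mm). It leans about 6° to +x and −y though, with its ball at (145,150) in the left crop. I'll regrip on the V line to stand it up.

```bash
python3 -c "
from h import *
go(.569,-.279,.081,4)"
```

```text
t 10.55 pos [ 0.5732 -0.2791  0.2083] yang 4.4 tilt [-1.1e-03  8.0e-04 -1.0e+00] F [-0.3 -0.1 -0.7] gap 0.08547271031404201 j [-0.64  0.58  1.15 -0.    1.41 -0.71]
shift [  0.3  -4.  127.3] yaw 0.007
```

drive_tool:
  rows:
    - [[-1,0,-4,30,0],[-1,0,-4,70,0],[-1,0,-4,100,0],[-1,0,-4,120,0],[-1,0,-4,126,0]]

```text
t: 11.05
tool_pos: [0.5679, -0.2785, 0.0793]
tool_rot: [0.679, 0.734, -0.0, -0.003]
ft_force: [-0.5, -0.7, -0.5]
finger_gap: 0.0851
finger_force: 0.0
```

drive_tool:
  rows:
    - [[1,0,0,0,0],[1,0,0,0,0],[1,0,0,0,0],[1,0,0,0,0],[1,0,0,0,0]]

```text
t: 11.55
tool_pos: [0.57, -0.2797, 0.0845]
tool_rot: [0.679, 0.734, 0.0, 0.001]
ft_force: [0.5, 0.5, 5.7]
finger_gap: 0.0185
finger_force: 58.3
```

drive_tool:
  rows:
    - [[1,2,0,0,0],[1,4,0,0,0],[1,6,0,0,0],[1,8,0,0,0],[1,8,0,0,0]]

```text
t: 12.05
tool_pos: [0.5692, -0.2744, 0.085]
tool_rot: [0.679, 0.734, -0.002, 0.003]
ft_force: [-0.3, -10.4, 4.6]
finger_gap: 0.0185
finger_force: 58.7
```

```bash
cat > m.py <<'E'
from h import *
go(.569,-.2715,.081,4)
for n,P in(("w",wpts()[1]),("s",pts(read_camera("side"))),("t",pts(read_camera("top")))):
    q=P[(np.hypot(P[...,0]-.572,P[...,1]+.276)<.025)&(P[...,2]>.06)&(P[...,2]<.15)]
    for z in (.066,.075,.09,.11,.135):
        r=q[abs(q[:,2]-z)<.006]
        if len(r):print(n,z,len(r),r.min(0).round(4),r.max(0).round(4))
E
python3 m.py
```

```text
t 12.05 pos [ 0.5692 -0.2744  0.085 ] yang 4.4 tilt [ 0.0025 -0.0065 -1.    ] F [ -0.3 -10.4   4.6] gap 0.01847608125097927 j [-0.63  0.68  1.33 -0.    1.13 -0.71]
shift [2.9 0.  3.9] yaw 0.007
w 0.066 437 [ 0.5561 -0.2722  0.06  ] [ 0.5946 -0.2594  0.0719]
w 0.075 505 [ 0.5592 -0.2725  0.069 ] [ 0.5793 -0.263   0.081 ]
w 0.09 978 [ 0.5479 -0.2718  0.084 ] [ 0.5908 -0.2625  0.096 ]
w 0.11 1994 [ 0.5477 -0.273   0.104 ] [ 0.5918 -0.262   0.116 ]
w 0.135 3844 [ 0.5495 -0.2856  0.129 ] [ 0.5969 -0.2589  0.141 ]
s 0.066 78 [ 0.564  -0.2967  0.0603] [ 0.5787 -0.2642  0.0718]
s 0.075 39 [ 0.5633 -0.2831  0.0694] [ 0.5787 -0.2696  0.0807]
s 0.09 74 [ 0.5533 -0.2867  0.0841] [ 0.5906 -0.2668  0.096 ]
s 0.11 117 [ 0.5529 -0.2868  0.1041] [ 0.592  -0.2757  0.1159]
s 0.135 198 [ 0.5503 -0.2894  0.1292] [ 0.597  -0.2645  0.1409]
t 0.066 58 [ 0.5483 -0.2839  0.06  ] [ 0.5963 -0.2567  0.072 ]
t 0.075 43 [ 0.5606 -0.2735  0.069 ] [ 0.579  -0.2639  0.081 ]
t 0.09 53 [ 0.5541 -0.2722  0.0841] [ 0.5897 -0.2634  0.0959]
t 0.11 77 [ 0.5542 -0.272   0.1041] [ 0.5928 -0.2632  0.1158]
t 0.135 36 [ 0.581  -0.2716  0.1298] [ 0.5952 -0.2604  0.1409]
```

drive_tool:
  rows:
    - [[1,0,0,2,0],[1,0,0,4,0],[1,0,0,4,0],[1,0,0,4,0]]

```text
t: 12.6
tool_pos: [0.5698, -0.275, 0.0844]
tool_rot: [0.679, 0.734, -0.002, 0.005]
ft_force: [-7.6, -5.6, 26.8]
finger_gap: 0.0185
finger_force: 62.0
```

drive_tool:
  rows:
    - [[-1,0,0,0,0],[-1,0,0,0,0],[-1,0,0,0,0],[-1,0,0,0,0],[-1,0,0,0,0]]

```text
t: 13.1
tool_pos: [0.5688, -0.2714, 0.079]
tool_rot: [0.679, 0.734, -0.0, -0.0]
ft_force: [-0.0, 1.0, 0.5]
finger_gap: 0.0849
finger_force: 0.0
```

drive_tool:
  rows:
    - [[-1,0,0,-20,0],[-1,0,0,-50,0],[-1,0,0,-90,0],[-1,0,0,-130,0],[-1,0,0,-130,0]]

```text
t: 13.6
tool_pos: [0.5705, -0.2726, 0.2152]
tool_rot: [0.679, 0.734, 0.001, 0.005]
ft_force: [0.1, 0.0, 0.1]
finger_gap: 0.0857
finger_force: 0.0
```

```bash
python3 m.py
```

```text
t 13.6 pos [ 0.5705 -0.2726  0.2152] yang 4.4 tilt [ 0.0081 -0.0059 -0.9999] F [0.1 0.  0.1] gap 0.08571802379350832 j [-0.63  0.56  1.17  0.    1.4  -0.71]
shift [  2.1  -2.4 134.2] yaw 0.007
w 0.066 117 [ 0.5588 -0.273   0.0602] [ 0.5791 -0.2636  0.072 ]
w 0.075 116 [ 0.5588 -0.2734  0.069 ] [ 0.5788 -0.2639  0.081 ]
w 0.09 131 [ 0.5593 -0.2739  0.084 ] [ 0.5793 -0.2653  0.0958]
w 0.11 165 [ 0.5594 -0.2752  0.1042] [ 0.5793 -0.2665  0.116 ]
w 0.135 477 [ 0.5598 -0.2878  0.1307] [ 0.5793 -0.2683  0.141 ]
s 0.066 78 [ 0.5647 -0.2837  0.0602] [ 0.5789 -0.2639  0.0718]
s 0.075 79 [ 0.5664 -0.2841  0.0691] [ 0.5791 -0.2656  0.081 ]
s 0.09 90 [ 0.5637 -0.2852  0.0842] [ 0.5789 -0.2659  0.0959]
s 0.11 91 [ 0.564  -0.2864  0.1043] [ 0.5794 -0.2675  0.1159]
s 0.135 162 [ 0.5595 -0.2874  0.1293] [ 0.5783 -0.2682  0.141 ]
t 0.066 73 [ 0.5482 -0.2942  0.0601] [ 0.5959 -0.2541  0.0716]
t 0.075 40 [ 0.5607 -0.2757  0.0691] [ 0.5797 -0.2638  0.0807]
t 0.09 46 [ 0.5603 -0.2765  0.0841] [ 0.5791 -0.265   0.096 ]
t 0.11 43 [ 0.5609 -0.2785  0.1044] [ 0.5799 -0.2664  0.1155]
t 0.135 63 [ 0.5615 -0.2873  0.1328] [ 0.5806 -0.2689  0.141 ]
```

Now it is vertical in x (0.569) but still leans about 3.7° in y. Turning the gripper 90° and squeezing along y will straighten that.

drive_tool:
  rows:
    - [[-1,0,0,0,1.58],[-1,0,0,0,1.58],[-1,0,0,0,1.58],[-1,0,0,0,1.58],[-1,0,0,0,1.58]]

```text
t: 14.25
tool_pos: [0.5684, -0.2713, 0.2073]
tool_rot: [0.902, 0.431, -0.001, -0.001]
ft_force: [0.7, 0.4, -0.3]
finger_gap: 0.0855
finger_force: 0.0
```

drive_tool:
  rows:
    - [[-1,0,0,0,0.83],[-1,0,0,0,0.83],[-1,0,0,0,0.83],[-1,0,0,0,0.83],[-1,0,0,0,0.83]]

```text
t: 14.75
tool_pos: [0.5684, -0.2713, 0.2073]
tool_rot: [0.997, 0.071, -0.001, -0.001]
ft_force: [-0.4, 0.4, -0.2]
finger_gap: 0.0853
finger_force: 0.0
```

drive_tool:
  rows:
    - [[-1,0,0,0,0.08],[-1,0,0,0,0.08]]

```text
t: 14.95
tool_pos: [0.5684, -0.2713, 0.2075]
tool_rot: [0.999, 0.034, -0.001, -0.001]
ft_force: [0.5, -0.0, 0.9]
finger_gap: 0.0856
finger_force: 0.0
```

```bash
python3 -c "
from h import *
go(.569,-.2725,.081,-86)
P=wpts()[1]; q=P[(np.hypot(P[...,0]-.569,P[...,1]+.278)<.012)&(P[...,2]<.16)];print(np.percentile(q[:,2],99),q[:,2].max())"
```

```text
t 14.95 pos [ 0.5684 -0.2713  0.2075] yang -86.1 tilt [-0.0025  0.0018 -1.    ] F [ 0.5 -0.   0.9] gap 0.08556734791522232 j [-0.63  0.57  1.18  0.    1.4   0.87]
shift [  0.8   1.5 126.5] yaw -0.003
0.14342142329496715 0.14455607009580634
```

drive_tool:
  rows:
    - [[-1,1,1,30,0],[-1,1,1,70,0],[-1,1,1,100,0],[-1,1,1,120,0],[-1,1,1,126,0]]

```text
t: 15.5
tool_pos: [0.5687, -0.2717, 0.0802]
tool_rot: [0.999, 0.035, -0.002, -0.002]
ft_force: [-0.6, -0.3, 0.3]
finger_gap: 0.0852
finger_force: 0.0
```

drive_tool:
  rows:
    - [[1,0,0,0,0],[1,0,0,0,0],[1,0,0,0,0],[1,0,0,0,0],[1,0,0,0,0]]

```text
t: 16.0
tool_pos: [0.5702, -0.2723, 0.0843]
tool_rot: [0.999, 0.034, 0.001, -0.0]
ft_force: [-1.5, 3.5, 4.2]
finger_gap: 0.0186
finger_force: 58.2
```

drive_tool:
  rows:
    - [[1,0,0,2,0],[1,0,0,4,0],[1,0,0,4,0],[1,0,0,4,0]]

```text
t: 16.4
tool_pos: [0.5712, -0.2727, 0.0838]
tool_rot: [0.999, 0.034, 0.002, 0.001]
ft_force: [-5.4, 6.5, 26.7]
finger_gap: 0.0189
finger_force: 61.9
```

drive_tool:
  rows:
    - [[-1,0,0,0,0],[-1,0,0,0,0],[-1,0,0,0,0],[-1,0,0,0,0],[-1,0,0,0,0]]

```text
t: 16.9
tool_pos: [0.5698, -0.2725, 0.079]
tool_rot: [0.999, 0.034, -0.0, -0.0]
ft_force: [0.6, 0.1, -0.2]
finger_gap: 0.0853
finger_force: 0.0
```

drive_tool:
  rows:
    - [[-1,0,0,-20,0],[-1,0,0,-50,0],[-1,0,0,-90,0],[-1,0,0,-130,0],[-1,0,0,-130,0]]

```text
t: 17.4
tool_pos: [0.5715, -0.2736, 0.2153]
tool_rot: [0.999, 0.034, 0.004, 0.003]
ft_force: [0.7, -0.4, 0.2]
finger_gap: 0.0854
finger_force: 0.0
```

```bash
python3 m.py; python3 -c "
from h import *
c,P=wpts(); q=P[(np.hypot(P[...,0]-.569,P[...,1]+.274)<.012)&(P[...,2]<.16)];print(np.percentile(q[:,2],99))
b=read_camera('side');cv2.imwrite('pics/w5.png',cv2.hconcat([c['pixels'][100:400,180:480],cv2.resize(b['pixels'][280:480,100:300],(300,300))])[:,:,::-1])"
```

```text
t 17.4 pos [ 0.5715 -0.2736  0.2153] yang -86.1 tilt [ 0.0083 -0.0061 -0.9999] F [ 0.7 -0.4  0.2] gap 0.08543262796871173 j [-0.63  0.56  1.17  0.    1.4   0.87]
shift [ -3.4  -3.2 134.3] yaw -1.573
w 0.066 79 [ 0.5613 -0.2973  0.0601] [ 0.5966 -0.263   0.072 ]
w 0.075 80 [ 0.5705 -0.2829  0.0692] [ 0.5797 -0.2633  0.081 ]
w 0.09 102 [ 0.5708 -0.2832  0.0841] [ 0.5804 -0.2638  0.0959]
w 0.11 111 [ 0.5715 -0.2835  0.1041] [ 0.5807 -0.2644  0.1159]
w 0.135 437 [ 0.5611 -0.2847  0.1306] [ 0.5809 -0.2652  0.141 ]
s 0.066 84 [ 0.5666 -0.2833  0.06  ] [ 0.5958 -0.2636  0.072 ]
s 0.075 83 [ 0.5646 -0.2833  0.0691] [ 0.579  -0.2642  0.0809]
s 0.09 81 [ 0.5658 -0.2835  0.0844] [ 0.5793 -0.2633  0.0957]
s 0.11 93 [ 0.5642 -0.2839  0.1041] [ 0.5805 -0.2645  0.116 ]
s 0.135 154 [ 0.562  -0.2848  0.1294] [ 0.5803 -0.2657  0.141 ]
t 0.066 63 [ 0.5482 -0.2949  0.0601] [ 0.5931 -0.2523  0.0717]
t 0.075 38 [ 0.5605 -0.2731  0.0691] [ 0.5782 -0.2637  0.0809]
t 0.09 40 [ 0.561  -0.2761  0.0844] [ 0.5798 -0.2641  0.096 ]
t 0.11 45 [ 0.5615 -0.2754  0.1043] [ 0.5795 -0.2645  0.1157]
t 0.135 31 [ 0.5629 -0.2817  0.1329] [ 0.5714 -0.2657  0.1408]
0.14373377577232083
```

View pics/w5.png

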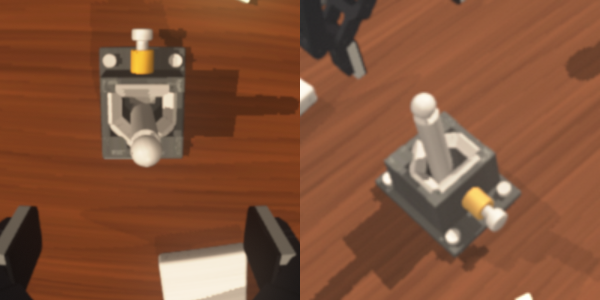

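The stake now stands within about 2° of upright, in the V. Its ball top is at z = 0.143 m, which is fully home, and the gripper is clear above it. Handing in.

```bash
python3 -c "
from h import *
print(robot.job_done())"
```

```text
the job is handed in; nothing more can be done
None
```

The ball-headed stake is fully home in the holder, resting in the V where the plunger should hold it, within about 2° of upright, with the gripper clear; the job was handed in about 17.5 s in, and the red and pink decoys were found lying on the bench after my first approach (cause unknown).

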